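# Moisture check on the oak board

## Robot

A 6-joint arm with a two-finger parallel gripper is mounted at the origin on the work surface. World frame = base frame: x ahead of the robot, y to its left, z up, the work surface at z = 0. Lengths are in m, angles in rad, forces in N, time in s.
With the tool pointing down it reaches from about 0.225 to 0.875 m from the base axis. Payload 3.4 kg.
Tool frame: the origin (TCP) lies on the centre line of the jaws, within the pads' length; the fingertips stand 17 mm ahead of it and the grasp point (between the pads) lies 2 mm behind it (nose_length is the distance from the TCP to the fingertips, in m); z points along the fingers, y is the line along which they close (so a half turn about z gives the same grasp; the last joint's range is limited). The gripper opens to 85 mm and grips with 20 to 120 N. Pads are 22 mm wide; open, the fingers measure 114 mm over their backs; the gripper's body (76 mm by 85 mm) begins 54 mm behind the grasp point. The pads swing forward as they close: fully open they stand 13 mm farther back than shut.
Start: joints at [-1.456, 0.276, 1.505, -0, 1.361, -0.121], TCP at [0.134, -0.559, 0.248] pointing down, gripper open.
Joint ranges: [-2.89, 2.89], [-0.75, 2.08], [0.22, 2.7], [-1.18, 4.32], [0.11, 2.71], [-2.7, 2.7]. Speed limits (rad/s): [2.57, 2.57, 3.14, 3.14, 3.14, 3.14].

## Interface

Orientations are given as a unit quaternion [w, x, y, z].
In Python, from rig import get_state, get_image, sign_off, find_in, place_of, nose_length gives the robot as it stands.
- The arm moves only by the tool apply_moves, never from a script. Its argument "deltas" is one flat list of numbers, 5 for each row, row after row: the finger opening in mm, from 0 to 85.4, then the shift along the tool's x, y, z in mm, then the turn about the tool's z in degrees. A call has 1 to 12 rows; each row is the pose to reach, as a shift and turn from the pose commanded when the call began, along the tool's axes at that moment; what a row does not reach only later rows make up. A row lasts 1/12 s, in which the tool goes at most 41.7 mm and 7.16 degrees, less where a joint would pass 70% of its speed; a pose out of reach is approached as far as the arm can. A call with a gripper value outside its range is refused whole. The fingers move at their own pace and stop on an object; "squeeze" is the grip in N (left out, the last holds). Time passes only in rows, so rows that repeat a pose let the fingers close. It gives the time, the measured TCP pose, the force, the opening and the grip force at its end, in the units of the state.
- get_state(): the state, without advancing time (a new reading comes with each control period).
- get_image(name): name is "scene" or "side" or "wrist"; returns a dict with "frame" (420x560x3 uint8, red, green, blue), "K" (3x3 intrinsics, pixels), "position" and "orientation" of the camera in the world. Camera axes: x right, y down, z forward; pixel columns grow to the right and rows downward; lengths in m; the calibration is good to about 2 mm. A picture is of the moment at which its call begins. There is no depth.
- sign_off(): hands the job in; it is judged then, once.
Trained networks look in a picture, given as the dict that the camera call returned (one of the last four; its "shot" number tells which), for a name from the list of things; names that differ only in an ending like _2 or _b are one class to them, and where a whole thing is asked for, a point or a joint stands for the part that bears it (a point fixed in the world has none). Each returns a list of dicts, best first, with "score" (0 to 1); they miss things now and then, are a little off and sometimes report something else, mostly with a low value. They report only what shows in the picture. A call takes as long as a camera call.
- find_in(query, picture): "point" ([column, row] in pixels, amid what is visible of it).
- place_of(query, picture): "point" ([column, row] in pixels: a listed point, or the origin of a listed thing).
The state is a dict: "clock": time; "qpos": joint angles; "qd": joint speeds; "effort": joint torques, N m; "position": TCP position; "ee_rot": TCP orientation; "contact_force": force on the tool from outside, world axes, zero at the start; "moment": the same for the moment, N m; "width": finger opening in m; "gripper_force": force on a finger pad.
Only numpy, scipy, OpenCV 4.12 (cv2) and the standard library are available. Lean on these libraries where they do the work, as an engineer would, in place of code of your own. Each camera call takes 0.05 s, during which the arm holds its last target. There are 200 camera calls.

## Task

The oak board has to be checked for moisture before it is oiled: clear the three sawn offcuts off it into the cardboard box, then pick up the moisture meter and hold it on the board with the middle of its sensing pad on the pencilled ringed cross, flat and with its length along the grain. Press lightly, so that the sprung pad goes in about halfway (roughly 9 N) without bottoming, and finish while still gripping and pressing it there. Never press hard, and leave everything else lying where it is.

Things in the scene. Friction and masses are not known exactly. Their poses are not given: they have to be found in the camera images.
- board: solid oak board, 240 mm (its x) by 320 mm (its y), 38 mm thick, flat on the worktop, heavy, does not shift. Grain and staves run along its y. Origin at the centre of its underside; top at z = 38 mm. The single pencil line ruled right across near one end (y = +146 mm) is a cut line, not the test spot.
- mark: the test spot pencilled on the board's top: a cross, 56 mm from end to end each way, through a ring 34 mm across. Origin at the crossing, on the board's top surface (38 mm above the worktop); its x and y are parallel to the board's. At the start one of the offcuts lies on it.
- core: offcut: round oak plug from a hole saw, 35 mm diameter, 38 mm tall, standing on the board; origin at the centre of its underside, z up; 20 to 40 g
- block: offcut: oak block 74 mm (its x) by 34 mm (its y) by 30 mm tall, lying on the board; origin at the centre of its underside; 40 to 80 g
- strip: offcut: oak strip 94 mm (its x) by 22 mm (its y) by 20 mm tall, lying on the board; origin at the centre of its underside; 20 to 45 g
- offcut_box: open cardboard box on the worktop, 210 mm (its x) by 170 mm (its y), 100 mm tall, walls and floor 5 mm; origin at the centre of its underside; does not shift. It stands to the left or to the right of the board, the meter on the other side.
- meter: grey plastic hand-held moisture meter lying on its pad beside the board. Its x runs along it, tail to head. Head: x -41 to +41 mm, 54 mm wide (y), top at z = 37 mm, housing underside at 7 mm. Narrower tail (44 mm wide, screen and keys) back to x = -106 mm. Origin: middle of the sensing pad's underside (pad out), below the middle of the head. 0.2 to 0.28 kg, centre of mass 20 mm behind the origin.
- meter_grip (a point): middle of the meter's head, 22 mm above the pad's underside, level with the dark index lines on its sides: grip the head here by its straight parallel sides, fingers closing along the meter's y
- pad_centre (a point): centre of the underside of the meter's sensing pad, a flat sprung pad 74 mm (x) by 46 mm (y) of black rubber and plastic under the head
- pad (a joint): how far the sprung pad is pushed into the meter: 0 out, 0.005 m fully in (bottomed). It needs 4 N to start moving (so it stays out under the meter's own weight), then 2 N more per mm, 14 N when fully in.
- pencil: bystander: flat carpenter's pencil, 150 mm plus its point (along its y), on the far strip of the board; leave alone
- tape_measure: bystander: tape measure 42 x 64 mm, 34 mm tall, on the far strip of the board; leave alone
- masking_tape: bystander: roll of masking tape, 104 mm across, 36 mm tall, lying flat beyond the board
- filling_knife: bystander: filling knife, 200 mm long, steel blade 48 mm wide, lying flat beyond the board
- sanding_block: bystander: cork sanding block 68 x 115 mm, 33 mm tall, beyond the board

How it is judged:
On the way:
1. all three offcuts lie in the cardboard box (x of core in the frame of offcut_box between -0.105 and 0.105 m and y of core in the frame of offcut_box between -0.085 and 0.085 m and z of each of core, block, strip in the frame of offcut_box below 0.09 m and height (world z) of each of core, block, strip above 0 m and linear speed of each of core, block, strip below 0.05 m/s and x of block in the frame of offcut_box between -0.105 and 0.105 m and y of block in the frame of offcut_box between -0.085 and 0.085 m and x of strip in the frame of offcut_box between -0.105 and 0.105 m and y of strip in the frame of offcut_box between -0.085 and 0.085 m), for 0.2 s.
At the end, for the whole second after the job is handed in: Offcuts at rest in the box, below its rim. Meter gripped and held still on the board: pad centre within 8 mm of the cross, tilt under 0.07 rad, length within 0.14 rad of the grain (either way round), pad in by 1 to 4.5 mm, force on the board 4 to 16 N (all of step 1 and horizontal distance between pad_centre and mark below 0.008 m and angle between meter's own z axis and vertical below 0.07 rad and angle between the x axis of meter and the y axis of board, either way round below 0.14 rad and value of joint pad between 0.001 and 0.0045 m and contact force between meter and board between 4 and 16 N and contact force between the fingers and meter above 2 N and z of the grasp point in the frame of meter below 0.05 m and linear speed of meter below 0.01 m/s); the arm keeps its last pose, push and grip.
It fails at once if the meter is pressed or knocked hard on the board (over 25 N) (contact force between meter and board above 25 N).
It fails at once if something else (pencil, tape measure, masking tape, filling knife, sanding block) is shifted more than 20 mm (distance of any of pencil, tape_measure, masking_tape, filling_knife, sanding_block from where it was at the start of the episode above 0.02 m).
It also fails if it takes over 72 s, if anything falls off the work surface, if the arm or the gripper's body presses on something with over 40 N, if the wrist force passes 120 N, or if a joint passes its speed limit or range.

## Working session

There is one attempt and no reset: what is moved stays moved. The work goes in short steps, Python scripts to look and compute and a tool call to move; the robot and the scene stay as the last step left them, time stands still between calls to the robot, and variables do not carry over. Pictures are saved under pics/ and viewed, at most 11 in all, crops included, and the job is handed in when it is done.

Besides the shell and the picture viewer there is one more tool, called after "Call:" by a JSON object that holds its "api" and its "payload", one argument or row to a line. apply_moves: Moves the arm, as the interface text tells. Its arguments: {"type":"object","properties":{"deltas":{"type":"array"},"squeeze":{"type":"number"}},"required":["deltas"]}

```bash
mkdir -p pics; cat > h.py <<'E'
import numpy as np, cv2
from scipy.spatial.transform import Rotation as R
from rig import *
def rot(q): return R.from_quat([q[1],q[2],q[3],q[0]])
def ray(im,p,z):
    K=np.array(im["K"]); d=rot(im["orientation"]).apply(np.linalg.solve(K,[p[0],p[1],1.])); o=np.array(im["position"])
    return o+d*(z-o[2])/d[2]
def proj(im,P):
    c=rot(im["orientation"]).inv().apply(np.atleast_2d(P)-np.array(im["position"])); u=c@np.array(im["K"]).T
    return u[:,:2]/u[:,2:]
def save(im,n): cv2.imwrite("pics/"+n,cv2.cvtColor(im["frame"],cv2.COLOR_RGB2BGR))
E
python3 - <<'E'
from h import *
ims={n:get_image(n) for n in("scene","side","wrist")}
for n in ims: save(ims[n],n+"0.png"); print(n,np.round(ims[n]["position"],3))
Z=dict(board=0,mark=.038,core=.038,block=.038,strip=.038,offcut_box=0,meter=0,meter_grip=.022,pencil=.038,tape_measure=.038)
for q,z in Z.items():
  for n in("scene","side"):
    r=place_of(q,ims[n])[:2]
    print(q,n,[(round(x["score"],2),np.round(x["point"]),np.round(ray(ims[n],x["point"],z)[:2],3)) for x in r])
print(get_state()["position"],get_state()["ee_rot"],nose_length)
E
```

```text
scene [ 1.016 -0.603  0.949]
side [0.074 0.5   0.805]
wrist [ 0.215 -0.539  0.372]
board scene [(0.8, array([257., 211.]), array([0.518, 0.006]))]
board side [(0.67, array([300., 256.]), array([0.516, 0.014]))]
mark scene [(0.35, array([258., 191.]), array([0.499, 0.038]))]
mark side [(0.55, array([297., 256.]), array([0.498, 0.042]))]
core scene [(0.56, array([263., 186.]), array([0.498, 0.058]))]
core side [(0.56, array([292., 259.]), array([0.501, 0.053]))]
block scene [(0.74, array([240., 206.]), array([ 0.493, -0.03 ])), (0.52, array([257., 192.]), array([0.497, 0.036]))]
block side [(0.86, array([325., 235.]), array([ 0.497, -0.041]))]
strip scene [(0.7, array([270., 169.]), array([0.475, 0.121]))]
strip side [(0.88, array([270., 288.]), array([0.482, 0.134]))]
offcut_box scene [(0.72, array([343., 141.]), array([0.563, 0.374]))]
offcut_box side [(0.91, array([139., 354.]), array([0.566, 0.384]))]
meter scene [(0.62, array([159., 312.]), array([ 0.515, -0.353]))]
meter side [(0.95, array([405., 178.]), array([ 0.5  , -0.344])), (0.67, array([298., 258.]), array([0.516, 0.02 ]))]
meter_grip scene [(0.95, array([154., 304.]), array([ 0.504, -0.352]))]
meter_grip side [(0.93, array([407., 166.]), array([ 0.512, -0.361]))]
pencil scene [(0.62, array([298., 193.]), array([0.588, 0.092]))]
pencil side [(0.61, array([250., 241.]), array([0.596, 0.081]))]
tape_measure scene [(0.69, array([280., 232.]), array([ 0.621, -0.038]))]
tape_measure side [(0.81, array([284., 205.]), array([ 0.62 , -0.042]))]
[ 0.13432186 -0.55912381  0.2483199 ] [ 4.09753373e-05  9.93056523e-01  1.17638175e-01 -3.37586643e-06] 0.017
```

View pics/scene0.png

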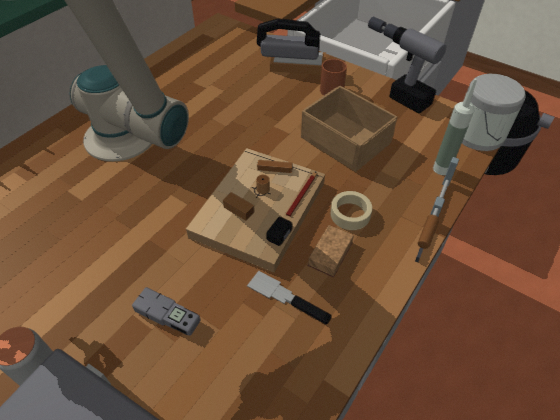

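View pics/side0.png

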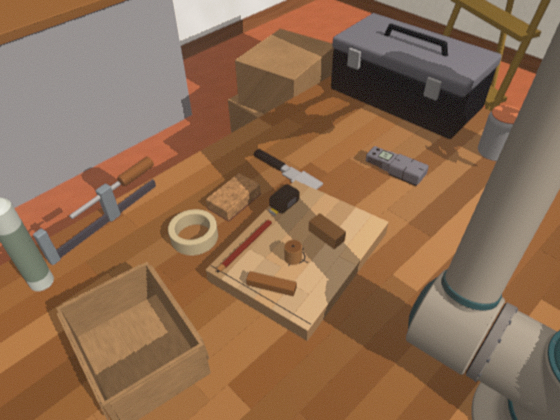

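The scene picture shows the board at about (258,205), with core (263,186) on the cross, block (240,206), strip (275,166), the meter at (165,311) on the right and the box at (348,125) on the left. The side picture agrees. Next I'll move the wrist camera over the board.

```bash
cat >> h.py <<'E'
def to(x,y,z,yaw=None):
    "deltas mm/deg for TCP target; yaw = world heading of tool x in deg, picked modulo 180"
    s=get_state(); r=rot(s["ee_rot"]); ax=r.as_matrix()[:,0]; psi=np.degrees(np.arctan2(ax[1],ax[0]))
    d=r.inv().apply(np.array([x,y,z])-s["position"])*1000
    t=0 if yaw is None else (psi-yaw+90)%180-90
    print("delta",np.round(d,1),"turn",round(t,1),"psi",round(psi,1),"q6",round(s["qpos"][5],2),"t",round(s["clock"],2))
E
python3 - <<'E'
from h import *
im=get_image("wrist"); s=get_state()
print((rot(s["ee_rot"]).inv()*rot(im["orientation"])).as_matrix().round(3), rot(s["ee_rot"]).inv().apply(np.array(im["position"])-s["position"]))
to(.40,.045,.38,0)
E
```

```text
[[-0.    -0.946 -0.325]
 [ 1.     0.    -0.001]
 [ 0.001 -0.325  0.946]] [ 0.08313801 -0.00043579 -0.12460322]
delta [ 399.4 -525.3 -131.7] turn 13.5 psi 13.5 q6 -0.12 t 1.2
```

Call:
{"api": "apply_moves", "payload": {
  "deltas": [85, 497, -502, -132, 13.5, 85, 497, -502, -132, 13.5, 85, 497, -502, -132, 13.5, 85, 497, -502, -132, 13.5, 85, 497, -502, -132, 13.5, 85, 497, -502, -132, 13.5, 85, 497, -502, -132, 13.5, 85, 497, -502, -132, 13.5, 85, 497, -502, -132, 13.5, 85, 497, -502, -132, 13.5, 85, 497, -502, -132, 13.5, 85, 497, -502, -132, 13.5]
}}

```text
clock: 2.2
position: [0.3894, -0.1368, 0.3409]
ee_rot: [0.0, 1.0, -0.0, 0.001]
contact_force: [1.6, -1.7, -0.4]
width: 0.0848
gripper_force: 0.0
```

```bash
python3 - <<'E'
from h import *
print(get_state()["position"]);to(.5,.045,.38,0)
E
```

```text
[ 0.38941219 -0.13676592  0.34092593]
delta [ 110.6 -181.7  -39.1] turn -0.0 psi -0.0 q6 1.06 t 2.2
```

Call:
{"api": "apply_moves", "payload": {
  "deltas": [85, 110, -182, -39, 0, 85, 110, -182, -39, 0, 85, 110, -182, -39, 0, 85, 110, -182, -39, 0, 85, 110, -182, -39, 0, 85, 110, -182, -39, 0, 85, 110, -182, -39, 0, 85, 110, -182, -39, 0]
}}

```text
clock: 2.87
position: [0.4985, 0.0431, 0.3787]
ee_rot: [0.001, 1.0, 0.001, -0.001]
contact_force: [0.2, -0.6, 0.7]
width: 0.0851
gripper_force: 0.0
```

```bash
python3 - <<'E'
from h import *
s=get_state();print(s["position"],s["qpos"])
im=get_image("wrist"); big=cv2.resize(im["frame"],(784,588),interpolation=cv2.INTER_CUBIC); save({"frame":big},"w1.png")
Z=dict(board=0,mark=.038,core=.038,block=.038,strip=.038)
for q,z in Z.items():
    print(q,[(round(x["score"],2),np.round(x["point"]),np.round(ray(im,x["point"],z)[:2],4)) for x in place_of(q,im)[:2]])
hsv=im["frame"]
E
```

```text
[0.498527   0.04305774 0.3787085 ] [-5.20988330e-02  1.14895552e-01  1.39849525e+00 -1.26765967e-03
  1.62950842e+00  1.51737648e+00]
board [(0.72, array([297., 142.]), array([0.5142, 0.0161]))]
mark [(0.48, array([275., 158.]), array([0.4988, 0.047 ]))]
core [(0.67, array([270., 158.]), array([0.4987, 0.0531]))]
block [(0.85, array([341., 164.]), array([ 0.4905, -0.0392]))]
strip [(0.86, array([210., 168.]), array([0.4851, 0.132 ]))]
```

View pics/w1.png

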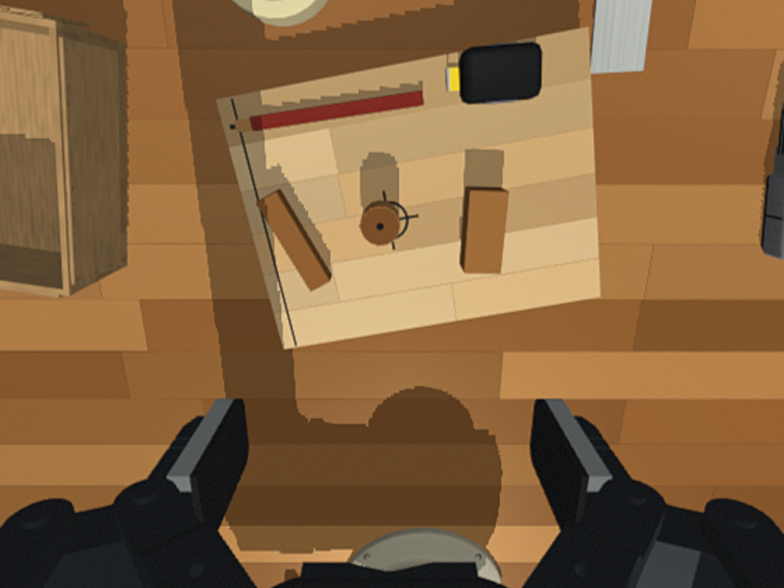

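The wrist view shows the board. The core's top is at (380,224), the block's top spans (470,187)–(503,273), and the strip runs from (270,196) to (322,285). The ringed cross is at about (390,219), partly hidden.

```bash
python3 - <<'E'
from h import *
im=get_image("wrist")
f=lambda p,z: ray(im,np.array(p)/1.4,z)[:2]
def m(*ps,z): a=[f(p,z) for p in ps]; return np.round(np.mean(a,0),4)
def ang(a,b,z): d=f(b,z)-f(a,z); return np.degrees(np.arctan2(d[1],d[0])).round(1), np.linalg.norm(d).round(4)
print("core",m((380,224),z=.076))
B=[(470,188),(508,190),(502,273),(462,272)]
print("block",m(*B,z=.068),ang(B[1],B[2],.068),ang(B[0],B[3],.068),ang(B[0],B[1],.068))
S=[(264,203),(282,191),(330,279),(312,291)]
print("strip",m(*S,z=.058),ang(S[0],S[3],.058),ang(S[1],S[2],.058),ang(S[0],S[1],.058))
print("board",m((217,99),(589,27),(600,297),(284,349),z=.038),ang((217,99),(589,27),.038),ang((284,349),(600,297),.038),ang((217,99),(284,349),.038),ang((589,27),(600,297),.038))
print("mark",m((390,219),z=.038))
q=f((264,203),.058)
E
```

```text
core [0.5031 0.05  ]
block [ 0.4945 -0.0423] (np.float64(-179.9), np.float64(0.0736)) (np.float64(177.3), np.float64(0.0744)) (np.float64(-93.1), np.float64(0.0326))
strip [0.4833 0.1248] (np.float64(-155.0), np.float64(0.09)) (np.float64(-154.2), np.float64(0.0891)) (np.float64(-58.0), np.float64(0.0196))
board [0.5142 0.013 ] (np.float64(-80.1), np.float64(0.3186)) (np.float64(-80.0), np.float64(0.3181)) (np.float64(-170.1), np.float64(0.2397)) (np.float64(-170.2), np.float64(0.2392))
mark [0.5008 0.0414]
```

```bash
python3 - <<'E'
from h import *
print(get_state()["position"]);to(.503,.050,.066,0)
E
```

```text
[0.49844118 0.04224032 0.37921388]
delta [  4.5  -7.9 313.2] turn -0.1 psi -0.1 q6 1.52 t 3.22
```

Call:
{"api": "apply_moves", "payload": {
  "deltas": [65, 4.5, -8, 200, 0, 65, 4.5, -8, 200, 0, 65, 4.5, -8, 200, 0, 65, 4.5, -8, 200, 0, 65, 4.5, -8, 250, 0, 65, 4.5, -8, 280, 0, 65, 4.5, -8, 300, 0, 65, 4.5, -8, 313, 0, 65, 4.5, -8, 313, 0, 20, 4.5, -8, 313, 0, 20, 4.5, -8, 313, 0, 20, 4.5, -8, 313, 0],
  "squeeze": 30
}}

```text
clock: 4.22
position: [0.5055, 0.051, 0.0684]
ee_rot: [0.0, 1.0, -0.0, 0.003]
contact_force: [0.5, -0.3, 0.0]
width: 0.0339
gripper_force: 29.8
```

```bash
python3 - <<'E'
from h import *
s=get_state();print(s["position"],s["width"],s["gripper_force"]);to(.56,.36,.25,0)
im=get_image("scene")
print(find_in("offcut_box",im)[:1]); save(im,"s1.png")
E
```

```text
[0.50548674 0.05100555 0.06842712] 0.033936982340337936 29.843534231185913
delta [  55.4 -308.9 -181.4] turn -0.0 psi -0.0 q6 1.53 t 4.22
[{'point': [348.5, 130.4], 'score': 0.61}]
```

```bash
python3 - <<'E'
from h import *
im=get_image("scene")
for p in [(303,122),(343,91),(394,124),(361,160)]: print(ray(im,p,.1)[:2].round(3))
im=get_image("side")
for p in [(63,310),(148,266),(206,352),(110,415)]: print(ray(im,p,.1)[:2].round(3))
to(.565,.375,.25)
E
```

```text
[0.479 0.274]
[0.498 0.463]
[0.69  0.414]
[0.685 0.235]
[0.667 0.444]
[0.643 0.287]
[0.432 0.321]
[0.453 0.482]
delta [  60.7 -323.8 -181.6] turn 0 psi 0.0 q6 1.53 t 4.42
```

Call:
{"api": "apply_moves", "payload": {
  "deltas": [20, 0, 0, -130, 0, 20, 0, 0, -130, 0, 20, 0, 0, -130, 0, 20, 0, 0, -130, 0, 20, 0, 0, -130, 0]
}}

```text
clock: 4.83
position: [0.5056, 0.0513, 0.2001]
ee_rot: [0.0, 1.0, 0.0, 0.004]
contact_force: [0.6, 0.4, -1.1]
width: 0.034
gripper_force: 30.2
```

Call:
{"api": "apply_moves", "payload": {
  "deltas": [20, 104, -324, 0, 0, 20, 104, -324, 0, 0, 20, 104, -324, 0, 0, 20, 104, -324, 0, 0, 20, 104, -324, 0, 0, 20, 104, -324, 0, 0, 20, 104, -324, 0, 0, 20, 104, -324, 0, 0, 20, 104, -324, 0, 0, 20, 104, -324, 0, 0, 20, 104, -324, 0, 0]
}}

```text
clock: 5.75
position: [0.6061, 0.3746, 0.1937]
ee_rot: [0.002, 1.0, 0.001, -0.002]
contact_force: [-0.7, -0.5, 0.1]
width: 0.0339
gripper_force: 30.3
```

Call:
{"api": "apply_moves", "payload": {
  "deltas": [20, 0, 0, 115, 0, 20, 0, 0, 115, 0, 20, 0, 0, 115, 0, 20, 0, 0, 115, 0, 20, 0, 0, 115, 0, 60, 0, 0, 115, 0, 60, 0, 0, 115, 0, 60, 0, 0, 115, 0, 60, 0, -20, -100, 0, 60, 0, 0, -100, 0, 60, 0, 0, -100, 0, 60, 0, 0, -100, 0]
}}

```text
clock: 6.75
position: [0.6074, 0.3765, 0.2517]
ee_rot: [-0.001, 1.0, 0.0, 0.001]
contact_force: [0.8, -0.6, -0.2]
width: 0.0602
gripper_force: 0.0
```

```bash
python3 - <<'E'
from h import *
im=get_image("wrist"); save(im,"w2.png")
for q in("core","offcut_box"): print(q,[(round(x["score"],2),np.round(x["point"]),ray(im,x["point"],.005)[:2].round(3)) for x in place_of(q,im)[:2]])
print(get_state()["position"]);to(.4945,-.042,.20,-1.3)
E
```

```text
core [(0.93, array([278., 177.]), array([0.605, 0.377]))]
offcut_box [(0.76, array([273., 212.]), array([0.566, 0.382]))]
[0.60961254 0.37751051 0.25534899]
delta [-115.9  419.8   51.5] turn 1.3 psi 0.0 q6 2.03 t 6.9
```

View pics/w2.png

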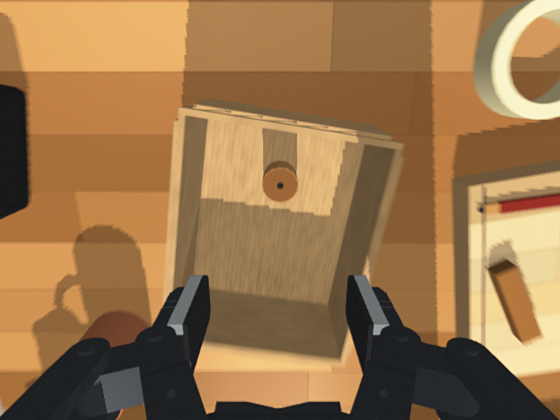

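The core stands in the box at pixel (280,183). Next is the block.

Call:
{"api": "apply_moves", "payload": {
  "deltas": [65, -116, 420, 40, 1.3, 65, -116, 420, 40, 1.3, 65, -116, 420, 40, 1.3, 65, -116, 420, 40, 1.3, 65, -116, 420, 40, 1.3, 65, -116, 420, 40, 1.3, 65, -116, 420, 40, 1.3, 65, -116, 420, 40, 1.3, 65, -116, 420, 40, 1.3, 65, -116, 420, 40, 1.3, 65, -116, 420, 40, 1.3, 65, -116, 420, 40, 1.3]
}}

```text
clock: 7.9
position: [0.4893, -0.0473, 0.2069]
ee_rot: [0.001, 1.0, -0.014, -0.001]
contact_force: [0.2, 0.4, -0.3]
width: 0.0646
gripper_force: 0.0
```

```bash
python3 - <<'E'
from h import *
print(get_state()["position"])
im=get_image("wrist")
for q,z in dict(block=.038,mark=.038,strip=.038).items(): print(q,[(round(x["score"],2),np.round(x["point"]),ray(im,x["point"],z)[:2].round(4)) for x in place_of(q,im)[:2]])
to(.4945,-.042,.063,-1.3)
E
```

```text
[ 0.48931875 -0.04726675  0.20692325]
block []
mark [(0.68, array([170., 188.]), array([0.4973, 0.0432])), (0.38, array([ 73., 204.]), array([0.4849, 0.1282]))]
strip [(0.64, array([ 73., 205.]), array([0.4846, 0.1282]))]
delta [  2.9  -0.7 144.6] turn 0.0 psi -1.3 q6 1.36 t 8.1
```

Call:
{"api": "apply_moves", "payload": {
  "deltas": [65, 3, -0.5, 80, 0, 65, 3, -0.5, 110, 0, 65, 3, -0.5, 130, 0, 65, 3, -0.5, 145, 0, 65, 3, -0.5, 145, 0, 20, 3, -0.5, 145, 0, 20, 3, -0.5, 145, 0, 20, 3, -0.5, 145, 0, 20, 3, -0.5, 145, 0, 20, 3, -0.5, 60, 0, 20, 3, -0.5, 15, 0, 20, 3, -0.5, 5, 0]
}}

```text
clock: 9.1
position: [0.4941, -0.0431, 0.1899]
ee_rot: [0.0, 1.0, -0.011, 0.0]
contact_force: [1.6, 0.4, -1.0]
width: 0.0336
gripper_force: 30.9
```

```bash
python3 - <<'E'
from h import *
s=get_state();print(s["width"],s["gripper_force"])
to(.535,.385,.20,-9)
E
```

```text
0.03356216155420708 30.864558219909668
delta [  31.3 -428.9  -10.1] turn 7.7 psi -1.3 q6 1.37 t 9.1
```

Call:
{"api": "apply_moves", "payload": {
  "deltas": [20, 16, -443, -10, 7.7, 20, 16, -443, -10, 7.7, 20, 16, -443, -10, 7.7, 20, 16, -443, -10, 7.7, 20, 16, -443, -10, 7.7, 20, 16, -443, -10, 7.7, 20, 16, -443, -10, 7.7, 20, 16, -443, -10, 7.7, 20, 16, -443, -10, 7.7, 20, 16, -443, -10, 7.7, 20, 16, -443, -10, 7.7, 20, 16, -443, -10, 7.7]
}}

```text
clock: 10.1
position: [0.5206, 0.4062, 0.1987]
ee_rot: [-0.003, 0.997, -0.076, 0.001]
contact_force: [0.2, 0.1, -0.9]
width: 0.0328
gripper_force: 30.9
```

Call:
{"api": "apply_moves", "payload": {
  "deltas": [20, 0, 0, 120, 0, 20, 0, 0, 120, 0, 20, 0, 0, 120, 0, 20, 0, 0, 120, 0, 20, 0, 0, 120, 0, 50, 0, 0, 120, 0, 50, 0, 0, 120, 0, 50, 0, 0, 120, 0, 50, 0, 0, -50, 0, 50, 0, 0, -50, 0, 50, 0, 0, -50, 0, 50, 0, 0, -50, 0]
}}

```text
clock: 11.1
position: [0.5205, 0.3993, 0.2485]
ee_rot: [-0.001, 0.997, -0.078, 0.001]
contact_force: [1.6, 1.0, -0.4]
width: 0.0501
gripper_force: 0.0
```

```bash
python3 - <<'E'
from h import *
im=get_image("wrist")
for q in("core","block"): print(q,[(round(x["score"],2),np.round(x["point"]),ray(im,x["point"],.005)[:2].round(3)) for x in place_of(q,im)[:2]])
print(get_state()["position"]);to(.4835,.125,.20,25)
E
```

```text
core [(0.79, array([287.,  87.]), array([0.605, 0.378]))]
block [(0.84, array([274., 176.]), array([0.521, 0.404]))]
[0.52274323 0.40069482 0.25156914]
delta [  3.8 278.9  49.2] turn -34.0 psi -9.0 q6 2.28 t 11.25
```

Call:
{"api": "apply_moves", "payload": {
  "deltas": [60, 5, 277, 30, -34, 60, 5, 277, 30, -34, 60, 5, 277, 30, -34, 60, 5, 277, 30, -34, 60, 5, 277, 30, -34, 60, 5, 277, 30, -34, 60, 5, 277, 30, -34, 60, 5, 277, 30, -34, 60, 5, 277, 30, -34, 60, 5, 277, 30, -34]
}}

```text
clock: 12.08
position: [0.4822, 0.1252, 0.2144]
ee_rot: [-0.0, 0.976, 0.216, 0.0]
contact_force: [0.1, -0.0, 0.4]
width: 0.0607
gripper_force: 0.0
```

```bash
python3 - <<'E'
from h import *
im=get_image("wrist"); save(im,"w3.png")
print("strip",[(round(x["score"],2),np.round(x["point"]),ray(im,x["point"],.038)[:2].round(4)) for x in place_of("strip",im)[:2]])
for P in ([.4845,.128],):
  r=np.radians(25.4); c,s_=np.cos(r),np.sin(r)
  pts=[[P[0]+a*c-b*s_,P[1]+a*s_+b*c,.058] for a,b in((.047,.011),(-.047,.011),(-.047,-.011),(.047,-.011))]
  f=im["frame"].copy(); cv2.polylines(f,[proj(im,pts).astype(np.int32)],True,(0,255,0),1); save({"frame":f},"w3.png")
to(.4845,.128,.061,25)
E
```

```text
strip [(0.97, array([276., 190.]), array([0.4837, 0.128 ]))]
delta [  2.7  -0.9 153.4] turn 0.1 psi 25.1 q6 1.25 t 12.18
```

View pics/w3.png

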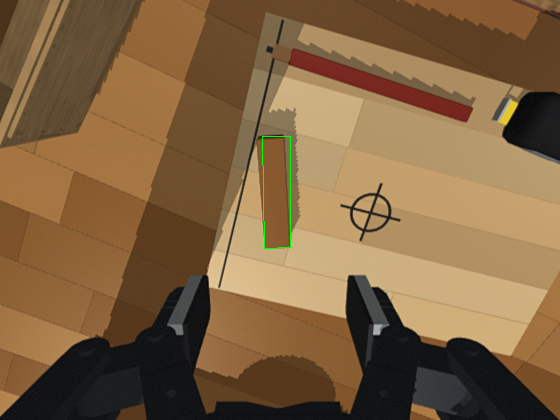

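The overlay fits the strip (centre about (276,190), turned roughly 2° more), and the cross is now clear at (371,212).

Call:
{"api": "apply_moves", "payload": {
  "deltas": [60, 2.5, -1, 80, -2, 60, 2.5, -1, 115, -2, 60, 2.5, -1, 140, -2, 60, 2.5, -1, 153, -2, 60, 2.5, -1, 153, -2, 10, 2.5, -1, 153, -2, 10, 2.5, -1, 153, -2, 10, 2.5, -1, 153, -2, 10, 2.5, -1, 153, -2, 10, 2.5, -1, 60, -2, 10, 2.5, -1, 15, -2, 10, 2.5, -1, 5, -2]
}}

```text
clock: 13.18
position: [0.4836, 0.1269, 0.1888]
ee_rot: [0.0, 0.972, 0.233, 0.0]
contact_force: [1.1, 0.6, 0.5]
width: 0.0212
gripper_force: 30.1
```

```bash
python3 - <<'E'
from h import *
s=get_state();print(s["position"],s["width"],s["gripper_force"])
to(.553,.345,.20,-9)
E
```

```text
[0.48364684 0.1268659  0.18882223] 0.02116114862759146 30.145105719566345
delta [ 160.9 -162.9  -11.1] turn 36.0 psi 27.0 q6 1.22 t 13.18
```

Call:
{"api": "apply_moves", "payload": {
  "deltas": [10, 163, -153, -11, 36, 10, 163, -153, -11, 36, 10, 163, -153, -11, 36, 10, 163, -153, -11, 36, 10, 163, -153, -11, 36, 10, 163, -153, -11, 36, 10, 163, -153, -11, 36, 10, 163, -153, -11, 36, 10, 163, -153, -11, 36]
}}

```text
clock: 13.93
position: [0.5592, 0.3366, 0.1979]
ee_rot: [0.0, 0.997, -0.078, 0.0]
contact_force: [0.3, -0.5, -0.7]
width: 0.0212
gripper_force: 30.1
```

Call:
{"api": "apply_moves", "payload": {
  "deltas": [10, 0, 0, 112, 0, 10, 0, 0, 112, 0, 10, 0, 0, 112, 0, 10, 0, 0, 112, 0, 10, 0, 0, 112, 0, 31, 0, 0, 112, 0, 31, 0, 0, 112, 0, 31, 0, 0, 112, 0, 31, 0, 0, -50, 0, 31, 0, 0, -50, 0, 31, 0, 0, -50, 0, 31, 0, 0, -50, 0]
}}

```text
clock: 14.93
position: [0.5601, 0.3375, 0.2519]
ee_rot: [-0.001, 0.997, -0.078, 0.002]
contact_force: [0.3, 0.1, 0.9]
width: 0.0309
gripper_force: 0.0
```

```bash
python3 - <<'E'
from h import *
im=get_image("wrist"); save(im,"w4.png")
for q in("core","block","strip"): print(q,[(round(x["score"],2),np.round(x["point"]),ray(im,x["point"],.005)[:2].round(3)) for x in place_of(q,im)[:2]])
print(get_state()["position"]);to(.44,-.20,.35,10)
E
```

```text
core [(0.75, array([236., 138.]), array([0.604, 0.375]))]
block [(0.64, array([226., 216.]), array([0.523, 0.402]))]
strip [(0.93, array([281., 173.]), array([0.562, 0.334])), (0.57, array([233., 139.]), array([0.605, 0.378]))]
[0.56031736 0.33761561 0.25038895]
delta [ -34.4  549.5 -101.5] turn -19.0 psi -9.0 q6 2.16 t 15.13
```

View pics/w4.png

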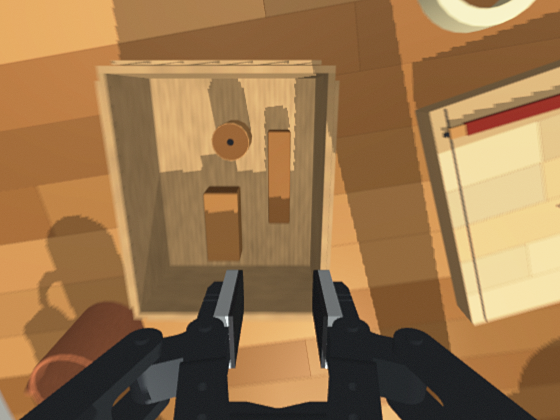

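All three offcuts lie in the box: core (230,140), block (222,225), strip (279,175). Now I'll measure the mark from above.

```bash
python3 - <<'E'
from h import *
to(.50,.043,.25,10)
E
```

```text
delta [-13.6 300.4  -0.6] turn -19.0 psi -9.0 q6 2.16 t 15.13
```

Call:
{"api": "apply_moves", "payload": {
  "deltas": [70, -13, 300, 0, -19, 70, -13, 300, 0, -19, 70, -13, 300, 0, -19, 70, -13, 300, 0, -19, 70, -13, 300, 0, -19, 70, -13, 300, 0, -19, 70, -13, 300, 0, -19, 70, -13, 300, 0, -19, 70, -13, 300, 0, -19, 70, -13, 300, 0, -19, 70, -13, 300, 0, -19]
}}

```text
clock: 16.05
position: [0.5, 0.0442, 0.2467]
ee_rot: [-0.001, 0.996, 0.088, -0.0]
contact_force: [-0.6, 0.2, 0.1]
width: 0.0702
gripper_force: 0.0
```

```bash
python3 - <<'E'
from h import *
im=get_image("wrist"); im2=get_image("wrist")
for i in(im,im2):
  r=place_of("mark",i)[0]; print(r,ray(i,r["point"],.038))
p=np.array(r["point"]).astype(int)
c=im2["frame"][p[1]-50:p[1]+50,p[0]-65:p[0]+65]; print(p)
save({"frame":cv2.resize(c,None,fx=6,fy=6,interpolation=cv2.INTER_CUBIC)},"m.png")
print(get_state()["position"]);to(.508,-.34,.30,10)
E
```

```text
{'point': [279.8, 183.2], 'score': 0.57} [0.49996659 0.04301951 0.038     ]
{'point': [279.4, 181.2], 'score': 0.95} [0.50195103 0.04392297 0.038     ]
[279 181]
[0.50014968 0.04431435 0.24699251]
delta [-59.9 379.7 -53.1] turn 0.1 psi 10.1 q6 1.34 t 16.25
```

View pics/m.png

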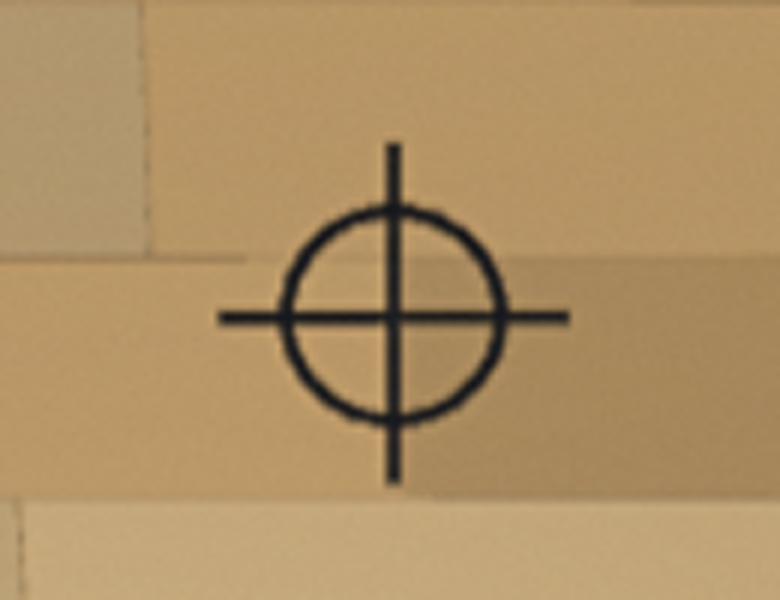

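The cross is crisp at crop (394,318), i.e. image pixel (279.7,183.9), and it is aligned with the tool at heading 10°. So mark ≈ (0.499, 0.043) and board yaw ≈ 10°. Now I'll go to the meter.

Call:
{"api": "apply_moves", "payload": {
  "deltas": [85, -60, 380, -20, 0, 85, -60, 380, -20, 0, 85, -60, 380, -20, 0, 85, -60, 380, -20, 0, 85, -60, 380, -20, 0, 85, -60, 380, -20, 0, 85, -60, 380, -20, 0, 85, -60, 380, -20, 0, 85, -60, 380, -20, 0, 85, -60, 380, -20, 0, 85, -60, 380, -20, 0, 85, -60, 380, -20, 0]
}}

```text
clock: 17.25
position: [0.5072, -0.3408, 0.2666]
ee_rot: [-0.001, 0.996, 0.087, -0.0]
contact_force: [0.3, 0.8, 0.1]
width: 0.0852
gripper_force: 0.0
```

```bash
python3 - <<'E'
from h import *
im=get_image("wrist"); save(im,"w5.png")
for q,z in dict(meter=0,meter_grip=.022).items(): print(q,[(round(x["score"],2),np.round(x["point"]),ray(im,x["point"],z)[:2].round(4)) for x in place_of(q,im)[:2]])
print(get_state()["position"],get_state()["qpos"])
E
```

```text
meter [(0.61, array([290., 174.]), array([ 0.5054, -0.3544]))]
meter_grip [(0.92, array([293., 179.]), array([ 0.5053, -0.3568]))]
[ 0.50715055 -0.33942059  0.26731151] [-7.04132190e-01  3.20394291e-01  1.39303041e+00  6.33615392e-04
  1.42899774e+00  6.89628700e-01]
```

View pics/w5.png

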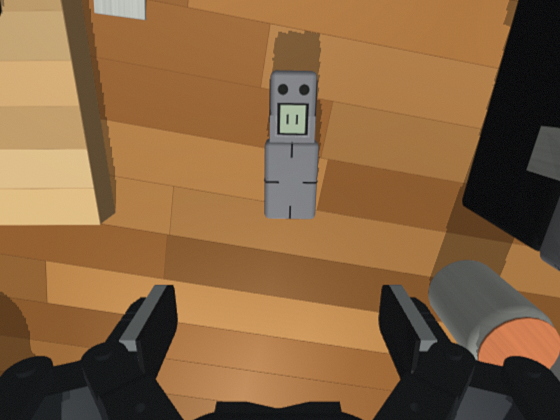

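```bash
python3 - <<'E'
from h import *
im=get_image("wrist")
g=lambda p: ray(im,p,.037)[:2]
a,b=g((294,72)),g((290.3,217.5)); d=a-b; print("len",np.linalg.norm(d),"tail heading",np.degrees(np.arctan2(d[1],d[0])))
print("head mid",b+d/np.linalg.norm(d)*.041, "lines", g((291.2,181.8)))
c=b+d/np.linalg.norm(d)*.041; to(*c,.10,np.degrees(np.arctan2(d[1],d[0])))
E
```

```text
len 0.14217545806555618 tail heading 9.42175232609231
head mid [ 0.50797527 -0.35234795] lines [ 0.50545092 -0.35275878]
delta [ -1.5  12.9 167.4] turn 0.7 psi 10.1 q6 0.69 t 17.45
```

Call:
{"api": "apply_moves", "payload": {
  "deltas": [85, -4, 13.5, 80, 0.7, 85, -4, 13.5, 140, 0.7, 85, -4, 13.5, 140, 0.7, 85, -4, 13.5, 140, 0.7, 85, -4, 13.5, 140, 0.7, 85, -4, 13.5, 140, 0.7]
}}

```text
clock: 17.95
position: [0.5054, -0.3544, 0.1271]
ee_rot: [-0.001, 0.997, 0.082, -0.0]
contact_force: [0.1, -0.6, 0.8]
width: 0.0851
gripper_force: 0.0
```

```bash
python3 - <<'E'
from h import *
im=get_image("wrist"); r=place_of("meter_grip",im); print([(x["score"],x["point"],ray(im,x["point"],.022)) for x in r[:2]])
print(get_state()["position"])
f=im["frame"].copy()
P=np.array([.5055,-.354]);t=np.radians(9.4+180);e=np.array([np.cos(t),np.sin(t)]);n=np.array([-e[1],e[0]])
for z,L in((.037,[(.041,.027),(-.041,.027),(-.041,-.027),(.041,-.027)]),):
  cv2.polylines(f,[proj(im,[[*(P+a*e+b*n),z] for a,b in L]).round().astype(np.int32)],True,(0,255,0),1)
save({"frame":f},"w6.png"); to(.5055,-.354,.023,9.4)
E
```

```text
[(0.7, [279.6, 219.0], array([ 0.50621289, -0.35489309,  0.022     ]))]
[ 0.50674594 -0.35592224  0.12953913]
delta [ -1.2  -2.4 106.5] turn -0.0 psi 9.4 q6 0.68 t 18.05
```

View pics/w6.png

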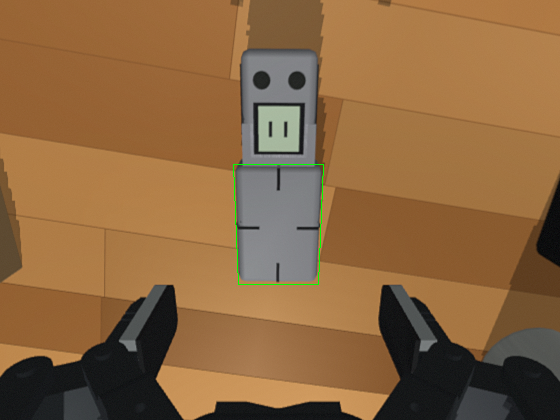

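Call:
{"api": "apply_moves", "payload": {
  "deltas": [85, -0.5, -1, 40, 0, 85, -0.5, -1, 70, 0, 85, -0.5, -1, 92, 0, 85, -0.5, -1, 105, 0, 85, -0.5, -1, 105, 0, 40, -0.5, -1, 105, 0, 40, -0.5, -1, 105, 0, 40, -0.5, -1, 105, 0, 40, -0.5, -1, 105, 0, 40, -0.5, -1, 105, 0],
  "squeeze": 80
}}

```text
clock: 18.88
position: [0.506, -0.3557, 0.0242]
ee_rot: [0.002, 0.997, 0.081, 0.002]
contact_force: [1.0, 0.2, 3.2]
width: 0.0528
gripper_force: 87.3
```

```bash
python3 - <<'E'
from h import *
for i in range(3): get_image("wrist"); s=get_state(); print(s["position"],s["width"],s["gripper_force"],s["contact_force"])
E
```

```text
[ 0.50600622 -0.35569509  0.023951  ] 0.05279656867164232 87.31107831001282 [1.5683371  0.47920971 4.17362948]
[ 0.50600271 -0.35569902  0.02376741] 0.05236053358068841 87.35956192016602 [ 1.67586013 -0.62083454  4.2419524 ]
[ 0.50602278 -0.35568412  0.02359114] 0.05231659454031569 87.40601420402527 [ 2.25350874 -0.15869375  4.83310118]
```

Call:
{"api": "apply_moves", "payload": {
  "deltas": [40, 0, 0, -10, 0, 40, 0, 0, -30, 0, 40, 0, 0, -60, 0, 40, 0, 0, -90, 0, 40, 0, 0, -115, 0, 40, 0, 0, -130, 0, 40, 0, 0, -136, 0, 40, 0, 0, -136, 0]
}}

```text
clock: 19.7
position: [0.5044, -0.3548, 0.1593]
ee_rot: [0.0, 0.997, 0.081, 0.0]
contact_force: [0.3, -0.0, -2.6]
width: 0.0524
gripper_force: 86.9
```

```bash
python3 - <<'E'
from h import *
im=get_image("wrist"); s=get_state(); print(s["position"],s["width"],s["gripper_force"],s["contact_force"])
R_=rot(s["ee_rot"])
def g(p,zt): 
    K=np.array(im["K"]); d=(R_.inv()*rot(im["orientation"])).apply(np.linalg.solve(K,[p[0],p[1],1])); o=R_.inv().apply(np.array(im["position"])-s["position"]); return o+d*(zt-o[2])/d[2]
print([(x["score"],x["point"],g(x["point"],0)) for x in place_of("meter_grip",im)[:2]])
print([(x["score"],x["point"],g(x["point"],.022)) for x in place_of("pad_centre",im)[:2]])
to(.4993,.0434,.16,100)
save(im,"w7.png")
E
```

```text
[ 0.50389221 -0.35431814  0.15780222] 0.05260935328742399 86.87722206115723 [-0.88892078  0.54895629 -1.90397986]
[(0.7, [279.8, 301.6], array([0.00273711, 0.00098645, 0.        ]))]
[]
delta [  60.2 -392.7   -2.6] turn 89.3 psi 9.3 q6 0.68 t 19.85
```

View pics/w7.png

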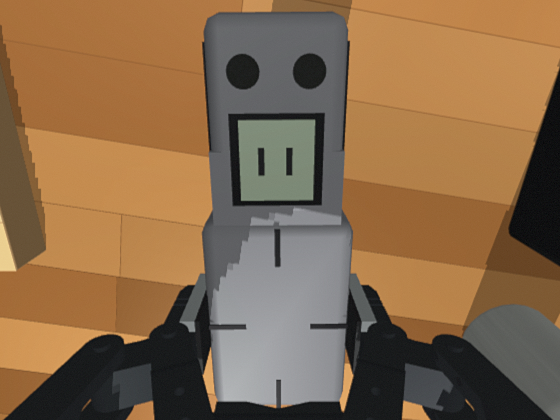

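The meter is held level with its index lines crossing at (278,327). I'll work out its offset in the tool, and carry it to the mark with a turn of -90.7°.

```bash
python3 - <<'E'
from h import *
im=get_image("wrist"); s=get_state()
R_=rot(s["ee_rot"])
def g(p,zt): 
    K=np.array(im["K"]); d=(R_.inv()*rot(im["orientation"])).apply(np.linalg.solve(K,[p[0],p[1],1])); o=R_.inv().apply(np.array(im["position"])-s["position"]); return o+d*(zt-o[2])/d[2]
print(g((278,327),-.0134),g((279.8,301.6),.0016))
print(g((278,240),-.0134),g((278,380),-.0134))
E
```

```text
[ 0.00092636 -0.00040914 -0.0134    ] [0.0021014  0.00032743 0.0016    ]
[ 0.03564631 -0.0004215  -0.0134    ] [-0.02359495 -0.0004004  -0.0134    ]
```

Call:
{"api": "apply_moves", "payload": {
  "deltas": [40, 60, -393, -3, -90.7, 40, 60, -393, -3, -90.7, 40, 60, -393, -3, -90.7, 40, 60, -393, -3, -90.7, 40, 60, -393, -3, -90.7, 40, 60, -393, -3, -90.7, 40, 60, -393, -3, -90.7, 40, 60, -393, -3, -90.7, 40, 60, -393, -3, -90.7, 40, 60, -393, -3, -90.7, 40, 60, -393, -3, -90.7, 40, 60, -393, -3, -90.7]
}}

```text
clock: 20.9
position: [0.4991, 0.0447, 0.16]
ee_rot: [-0.001, 0.67, 0.742, -0.001]
contact_force: [0.1, -0.9, -2.8]
width: 0.0523
gripper_force: 86.7
```

```bash
python3 - <<'E'
from h import *
get_image("wrist");s=get_state(); print(s["position"],s["width"],s["gripper_force"],s["contact_force"]); to(.4993,.0434,.16); print(s["qpos"])
E
```

```text
[0.49920904 0.04393745 0.15992594] 0.0527587421702042 86.76533818244934 [ 0.17204877 -0.48143965 -3.21226053]
delta [-0.5  0.  -0.1] turn 0 psi 96.0 q6 -0.15 t 20.95
[-5.09259411e-02  2.36000584e-01  1.79637367e+00 -3.45980053e-04
  1.11221431e+00 -1.54929031e-01]
```

Call:
{"api": "apply_moves", "payload": {
  "deltas": [40, -1.5, 0, 40, -4, 40, -1.5, 0, 65, -4, 40, -1.5, 0, 80, -4, 40, -1.5, 0, 88, -4, 40, -1.5, 0, 92, -4, 40, -1.5, 0, 92, -4, 40, -1.5, 0, 92, -4, 40, -1.5, 0, 92, -4]
}}

```text
clock: 21.62
position: [0.5014, 0.0411, 0.0702]
ee_rot: [0.001, 0.648, 0.762, 0.001]
contact_force: [0.4, -0.6, -3.0]
width: 0.0528
gripper_force: 86.7
```

```bash
python3 - <<'E'
from h import *
f=[]
for i in range(6): get_image("wrist");s=get_state(); f.append(s["contact_force"][2])
print(s["position"],s["width"],s["gripper_force"],np.round(f,2)); to(.4993,.0424,.06,100)
E
```

```text
[0.50066072 0.04126678 0.06974398] 0.05240334673650684 86.68379545211792 [-2.94 -2.08 -2.8  -3.25 -2.66 -3.75]
delta [ 1.3 -1.2  9.7] turn -0.8 psi 99.2 q6 -0.22 t 21.92
```

Call:
{"api": "apply_moves", "payload": {
  "deltas": [40, 1, -1, 3, -0.8, 40, 1, -1, 5, -0.8, 40, 1, -1, 6, -0.8, 40, 1, -1, 6.5, -0.8, 40, 1, -1, 7, -0.8, 40, 1, -1, 7, -0.8]
}}

```text
clock: 22.42
position: [0.4988, 0.0422, 0.0624]
ee_rot: [-0.0, 0.642, 0.766, -0.0]
contact_force: [-2.4, 0.8, 3.8]
width: 0.0528
gripper_force: 87.6
```

```bash
python3 - <<'E'
from h import *
f=[]
for i in range(4): get_image("wrist");s=get_state(); f.append(s["contact_force"][2])
print(s["position"],np.round(f,2)); to(.4993,.0424,.06,100)
E
```

```text
[0.49926219 0.04211596 0.06245227] [3.28 3.29 2.19 2.8 ]
delta [0.3 0.1 2.5] turn 0.1 psi 100.1 q6 -0.23 t 22.62
```

Call:
{"api": "apply_moves", "payload": {
  "deltas": [40, 0, 0, 0.4, 0, 40, 0, 0, 0.8, 0, 40, 0, 0, 1.2, 0, 40, 0, 0, 1.2, 0, 40, 0, 0, 1.2, 0]
}}

```text
clock: 23.03
position: [0.4994, 0.0421, 0.0613]
ee_rot: [0.0, 0.642, 0.766, 0.0]
contact_force: [-3.6, 0.6, 5.0]
width: 0.0525
gripper_force: 87.8
```

```bash
python3 - <<'E'
from h import *
f=[]
for i in range(5): get_image("wrist");s=get_state(); f.append(s["contact_force"][2])
print(s["position"],np.round(f,2)); to(.4993,.0424,.06,100)
E
```

```text
[0.49931797 0.04209627 0.06125701] [5.79 5.67 5.23 5.49 5.15]
delta [0.3 0.  1.3] turn 0.1 psi 100.1 q6 -0.23 t 23.28
```

Call:
{"api": "apply_moves", "payload": {
  "deltas": [40, 0, 0, 0.3, 0, 40, 0, 0, 0.3, 0, 40, 0, 0, 0.3, 0, 40, 0, 0, 0.3, 0, 40, 0, 0, 0.3, 0, 40, 0, 0, 0.3, 0]
}}

```text
clock: 23.78
position: [0.4994, 0.0421, 0.061]
ee_rot: [0.0, 0.642, 0.766, 0.0]
contact_force: [-2.2, 1.2, 5.7]
width: 0.0527
gripper_force: 87.9
```

```bash
python3 - <<'E'
from h import *
f=[];A={}
for i in range(6): A["wrist"]=get_image("wrist");s=get_state(); f.append(s["contact_force"][2])
print(s["position"],np.round(f,2),s["gripper_force"])
A["scene"]=get_image("scene");A["side"]=get_image("side")
o=[]
for n,i in A.items():
  for q,z in(("meter_grip",.058),("meter",.036)): print(n,q,[(round(x["score"],2),ray(i,x["point"],z)[:2].round(4)) for x in place_of(q,i)[:1]])
# meter outline overlay on scene/side, expected pose
t=np.radians(-80);e=np.array([np.cos(t),np.sin(t)]);nn=np.array([-e[1],e[0]]);P=np.array([.4993,.0434])
for n in("scene","side"):
  f=A[n]["frame"].copy()
  q=[[*(P+a*e+b*nn),.073] for a,b in((.041,.027),(-.041,.027),(-.041,-.027),(.041,-.027))]
  f=cv2.resize(f,None,fx=3,fy=3,interpolation=cv2.INTER_CUBIC); pp=(proj(A[n],q)*3+1).astype(np.int32); cv2.polylines(f,[pp],True,(0,255,0),1)
  c=pp.mean(0).astype(int); o.append(f[c[1]-250:c[1]+250,c[0]-195:c[0]+195])
save({"frame":np.hstack(o)},"fin.png")
E
```

```text
[0.49937078 0.04208872 0.06101886] [6.11 6.74 6.68 6.   5.59 6.41] 87.85558819770813
wrist meter_grip [(0.68, array([0.5004, 0.0444]))]
wrist meter [(0.67, array([0.4974, 0.0427]))]
scene meter_grip [(0.83, array([0.498, 0.04 ]))]
scene meter [(0.55, array([0.4994, 0.0406]))]
side meter_grip [(0.72, array([0.5059, 0.0371]))]
side meter [(0.75, array([0.4999, 0.041 ]))]
```

View pics/fin.png

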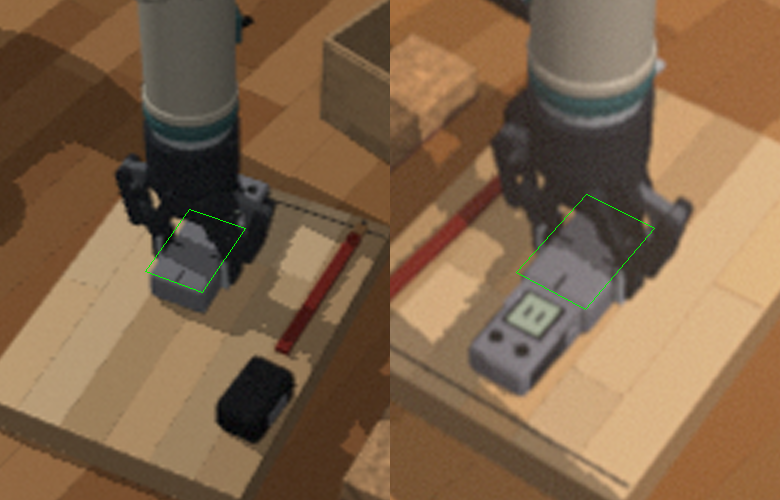

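The meter is flat on the cross, and both views match the expected outline. The board force is about 9 N (6.2 N reading plus the 2.9 N weight), so I'm handing in.

```bash
python3 -c "
from rig import *
print(sign_off())"
```

```text
the job is handed in; nothing more can be done
None
```

The job is handed in, with no verdict returned: the three offcuts are in the box, and the meter is gripped and held flat on the ringed cross along the grain, pressing at about 9 N (pad roughly halfway in by estimate from the force), at about 24 s of the 72 s limit.

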